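Lay out the cleaned steering-gear parts on their holders

TASK

Put each of the four cleaned gear parts on the wooden holder made for it, standing or lying flat on the holder's base: the large bearing ring over the thick post, the narrow sleeve over the thin post, the square-flanged cover boss-up inside the square tray, and the link rib-up inside the long tray. Leave them all released and at rest, and do not knock or shift the oil bottle or the blue tin.

Things in the scene. Friction and masses are not known exactly. Their poses are not given: they have to be found in the camera images.
- bearing_ring: Loose, at first flat on the bench. Origin at the centre of its underside, z up. Plain steel ring, 66 mm outside diameter, 44 mm bore, 18 mm high; grip it across the outside.
- sleeve: Loose, at first flat on the bench. Origin at the centre of its underside, z up. Plain steel tube standing upright, 40 mm outside diameter, 26 mm bore, 36 mm high.
- cover: Loose, at first flat on the bench. Origin at the centre of its underside, z up. Aluminium end cover: square flange 64 x 64 x 8 mm (sides along its x and y, four dark bolt holes) with a round boss in the middle, 34 mm diameter, from 8 to 34 mm above the underside; grip it by the boss. At first its yaw is within 0.6 rad of zero.
- link: Loose, at first flat on the bench. Origin at the centre of its underside, z up. Aluminium link: flat bar with rounded ends, 110 mm along its y, 30 mm along its x, 6 mm thick, with a dark eye at each end, and an upright rib in the middle, 50 mm along y, 14 mm along x, from 6 to 28 mm above the underside; grip it by the rib. Same both ways round. At first its y is within 0.6 rad of world y.
- thick_post: Fixed to the bench. Origin at the centre of its underside on the bench, z up; may be turned up to about 0.5 rad about z. Wooden base 86 x 86 x 10 mm with an upright post of 28 mm diameter in its centre, its top 46 mm above the bench. The bearing ring goes here, resting on the base.
- thin_post: Fixed to the bench. Origin at the centre of its underside on the bench, z up; may be turned up to about 0.5 rad about z. Wooden base 86 x 86 x 10 mm with an upright post of 10 mm diameter in its centre, its top 46 mm above the bench. The sleeve goes here, resting on the base.
- square_tray: Fixed to the bench. Origin at the centre of its underside on the bench, z up; may be turned up to about 0.5 rad about z. Shallow wooden tray, inside 80 x 80 mm (sides along its x and y), walls 4 mm thick, floor 6 mm and rim 12 mm above the bench. The cover goes here, flat on the floor, any quarter turn.
- long_tray: Fixed to the bench. Origin at the centre of its underside on the bench, z up; may be turned up to about 0.5 rad about z. Shallow wooden tray, inside 126 mm along its y and 46 mm along its x, walls 4 mm thick, floor 6 mm and rim 12 mm above the bench. The link goes here, flat on the floor, lengthwise.
- oil_bottle: Bystander: amber bottle with a red cap, 60 mm diameter, 150 mm high, standing loose at the right of the work (-y). Origin at the centre of its underside.
- tin: Bystander: blue-banded tin, 80 mm diameter, 75 mm high, standing loose at the left of the work (+y). Origin at the centre of its underside.

How it is judged (in metres and radians):
At the end, for the whole second after the job is handed in: Ring round the thick post, sleeve round the thin post (each within 11 mm of centre); cover in the square tray, link lengthwise (0.25 rad) in the long tray (each within 13 mm). Each rests on its base or floor (within 4 mm), upright within 0.1 rad, released and still (horizontal distance between bearing_ring and thick_post below 0.011 m and z of bearing_ring in the frame of thick_post between 0.006 and 0.014 m and angle between each of bearing_ring, sleeve, cover, link's own z axis and vertical below 0.1 rad and linear speed of each of bearing_ring, sleeve, cover, link below 0.02 m/s and angular speed of each of bearing_ring, sleeve, cover, link below 0.2 rad/s and horizontal distance between sleeve and thin_post below 0.011 m and z of sleeve in the frame of thin_post between 0.006 and 0.014 m and horizontal distance between cover and square_tray below 0.013 m and z of cover in the frame of square_tray between 0.002 and 0.01 m and horizontal distance between link and long_tray below 0.013 m and z of link in the frame of long_tray between 0.002 and 0.01 m and angle between the y axis of link and the y axis of long_tray, either way round below 0.25 rad); the robot touches nothing.
It fails at once if the oil bottle is shifted more than 15 mm or tipped (distance of oil_bottle from where it was at the start of the episode above 0.015 m or angle between oil_bottle's own z axis and vertical above 0.2 rad).
It fails at once if the tin is shifted more than 15 mm or tipped (distance of tin from where it was at the start of the episode above 0.015 m or angle between tin's own z axis and vertical above 0.2 rad).
It also fails if it takes over 104 s, if anything falls off the work surface, if the arm or the gripper's body presses on something with over 40 N, if the wrist force passes 120 N, or if a joint passes its speed limit or range.

ROBOT

A 7-joint arm with a two-finger parallel gripper is mounted at the origin on the work surface. World frame = base frame: x ahead of the robot, y to its left, z up, the work surface at z = 0. Lengths are in m, angles in degrees, forces in N, time in s.
With the tool pointing down it reaches from about 0.35 to 0.775 m from the base axis. Payload 3.1 kg.
Tool frame: the origin (TCP) lies on the centre line of the jaws, within the pads' length; the fingertips stand 17 mm ahead of it and the grasp point (between the pads) lies 2 mm behind it (robot.tip_reach is the distance from the TCP to the fingertips, in m); z points along the fingers, y is the line along which they close (so a half turn about z gives the same grasp; the last joint's range is limited). The gripper opens to 85 mm and grips with 20 to 120 N. Pads are 22 mm wide; open, the fingers measure 114 mm over their backs; the gripper's body (76 mm by 85 mm) begins 54 mm behind the grasp point. The pads swing forward as they close: fully open they stand 13 mm farther back than shut.
Start: joints at [-2.389, 17.813, 0.802, 86.603, -0.252, 75.585, -1.558], TCP at [0.55, 0, 0.209] pointing down, gripper open.
Joint ranges: [-154.91, 154.91], [-16.99, 109.72], [-72.82, 74.43], [7.12, 147.25], [-82.49, 262.49], [11.32, 116.49], [-174.64, 174.64]. Speed limits (degrees/s): [159.86, 159.86, 180, 180, 180, 180, 180].

INTERFACE

Orientations are given as [roll, pitch, yaw] about the fixed x, y, z axes, in that order (R = Rz(yaw) Ry(pitch) Rx(roll)).
In Python, from station import robot, fingers, vision, workorder, recognise gives the robot as it stands. Calls block until the motion is done:
- robot.move_to(position, orientation): joint-space move of the TCP to a pose.
- robot.line_to(position, orientation=None, velocity=0.15, f_stop=None): straight line of the TCP; orientation=None keeps the orientation; velocity is the mean speed in m/s. With f_stop (N) it stops when the force on the tool has changed by that much, and returns True; else False.
- robot.move_j(angles): joint-space move.
- fingers.gripper_to(opening, force=None): opening from 0.0 (shut) to 1.0 (fully open); force is the grip in N (None keeps the last); returns when the fingers have stopped.
- robot.pause(seconds).
- robot.inverse_kinematics(position, orientation): joint angles nearest the present ones, or None.
- vision.grab_frame(name): name is "scene" or "side" or "wrist"; returns the picture (420x560x3 uint8, red, green, blue); there is no depth.
- vision.calibration(name): a dict with "mtx" (3x3 intrinsics, pixels), "extrinsics" (4x4, takes a point from world to camera coordinates); the wrist camera has in their place "T_tool_cam" (4x4, takes a point from camera to tool coordinates, whose origin is the TCP and whose axes are the flange's). Camera axes: x right, y up, looking along -z (the intrinsics and any distortion apply to the point x, -y, -z); pixel columns grow to the right and rows downward; lengths in m; the calibration is good to about 2 mm. The wrist camera is an equidistant fisheye: a pixel r from the principal point sees the ray r / f radians off the axis. A picture is of the moment at which its call begins: read the wrist's pose just before it. calibration takes no time and is no camera call.
A pose or a line that the arm cannot do raises robot.PlanningError and nothing moves.
- workorder.close_job(): hands the job in; it is judged then, once.
Trained networks look in the newest picture that a camera, given by its name, has taken for a name from the list of things; names that differ only in an ending like _2 or _b are one class to them, and where a whole thing is asked for, a point or a joint stands for the part that bears it (a point fixed in the world has none). Each returns a list of dicts, best first, with "p" (0 to 1); they miss things now and then, are a little off and sometimes report something else, mostly with a low value. They report only what shows in the picture. A call takes as long as a camera call.
- recognise(label, camera): "rect" ([centre column, centre row, width, height] in pixels, round what is visible of it).
Readings, each from a call of its own:
- robot.current_time_s(): time.
- robot.current_joint_positions(): joint angles.
- robot.current_dq(): joint speeds.
- robot.current_joint_torque(): joint torques, N m.
- robot.current_tool_pos(): TCP position.
- robot.current_eef_rot(): TCP orientation.
- robot.current_contact_force(): force on the tool from outside, world axes, zero at the start.
- robot.current_torque(): the same for the moment, N m.
- robot.current_finger_gap(): opening from 0.0 (shut) to 1.0 (fully open).
- robot.current_gripper_force(): force on a finger pad.
Only numpy, scipy, OpenCV 4.12 (cv2) and the standard library are available. Lean on these libraries where they do the work, as an engineer would, in place of code of your own. Each camera call takes 0.05 s, during which the arm holds its last target. There are 200 camera calls.

## Working session

There is one attempt and no reset: what is moved stays moved. The work goes in short steps, each a Python script; the robot and the scene stay as the last script left them, time stands still between calls to the robot, and variables do not carry over. Pictures are saved under pics/ and viewed, at most 14 in all, crops included, and the job is handed in when it is done.

```bash
ls; mkdir -p pics
python3 - <<'E'
from station import robot, fingers, vision, workorder, recognise
import cv2, numpy as np
L="bearing_ring sleeve cover link thick_post thin_post square_tray long_tray oil_bottle tin".split()
for c in ("scene","side"):
    im=vision.grab_frame(c); cv2.imwrite(f"pics/{c}0.png",im[:,:,::-1])
    k=vision.calibration(c); print(c,{a:np.round(b,3).tolist() if not isinstance(b,str) else b for a,b in k.items()})
    for l in L:
        print(l,[(np.round(d["rect"],0).tolist(),round(d["p"],2)) for d in recognise(l,c)[:2]])
k=vision.calibration("wrist");print({a:np.round(b,4).tolist() if not isinstance(b,str) else b for a,b in k.items()})
im=vision.grab_frame("wrist"); cv2.imwrite("pics/wrist0.png",im[:,:,::-1])
print(robot.current_time_s(),robot.current_eef_rot())
E
```

```text
pics
scene {'mtx': [[475.03, 0.0, 279.024], [0.0, 475.03, 209.82], [0.0, 0.0, 1.0]], 'extrinsics': [[0.644, 0.765, -0.021, -0.327], [-0.541, 0.474, 0.695, 0.268], [0.542, -0.436, 0.719, -1.505], [0.0, 0.0, 0.0, 1.0]]}
bearing_ring [([292.0, 186.0, 25.0, 23.0], 0.83), ([180.0, 245.0, 56.0, 30.0], 0.61)]
sleeve [([341.0, 220.0, 14.0, 26.0], 0.59)]
cover [([182.0, 247.0, 59.0, 31.0], 0.38)]
link [([333.0, 157.0, 39.0, 15.0], 0.77)]
thick_post [([226.0, 297.0, 53.0, 49.0], 0.6)]
thin_post [([243.0, 218.0, 45.0, 34.0], 0.73)]
square_tray [([290.0, 264.0, 50.0, 38.0], 0.58)]
long_tray [([183.0, 245.0, 64.0, 27.0], 0.9)]
oil_bottle [([142.0, 312.0, 42.0, 65.0], 0.68)]
tin [([408.0, 138.0, 30.0, 34.0], 0.7)]
side {'mtx': [[380.47, 0.0, 281.034], [0.0, 380.47, 213.977], [0.0, 0.0, 1.0]], 'extrinsics': [[-0.97, -0.245, 0.013, 0.518], [0.162, -0.603, 0.781, -0.118], [-0.183, 0.76, 0.624, -0.942], [0.0, 0.0, 0.0, 1.0]]}
bearing_ring []
sleeve [([229.0, 233.0, 15.0, 20.0], 0.63)]
cover [([211.0, 289.0, 32.0, 26.0], 0.66)]
link [([291.0, 307.0, 35.0, 36.0], 0.72)]
thick_post [([271.0, 170.0, 35.0, 23.0], 0.94)]
thin_post [([315.0, 210.0, 32.0, 21.0], 0.73), ([232.0, 232.0, 15.0, 19.0], 0.43)]
square_tray [([249.0, 199.0, 44.0, 26.0], 0.93)]
long_tray [([328.0, 179.0, 31.0, 30.0], 0.9)]
oil_bottle [([296.0, 131.0, 17.0, 37.0], 0.71)]
tin [([210.0, 358.0, 50.0, 60.0], 0.93)]
{'mtx': [[325.1923, 0.0, 282.0693], [0.0, 325.1923, 203.974], [0.0, 0.0, 1.0]], 'T_tool_cam': [[-0.0001, 0.9558, 0.2939, 0.0746], [1.0, 0.0004, -0.001, -0.0004], [-0.0011, 0.2939, -0.9558, -0.1644], [0.0, 0.0, 0.0, 1.0]]}
1.15 [1.79998707e+02 4.89312714e-04 9.00064514e+01]
```

View images.

View pics/scene0.png

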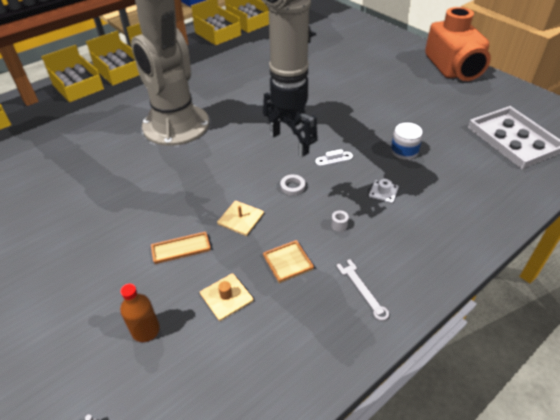

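View pics/side0.png

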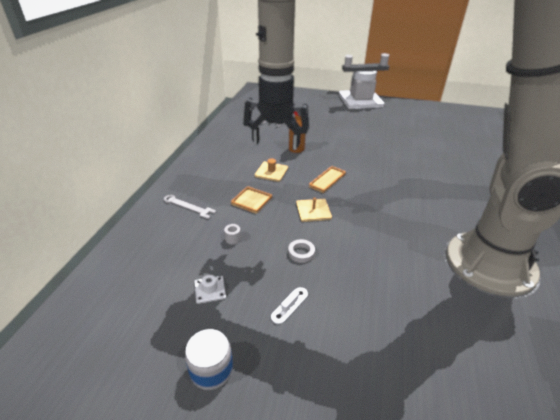

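View pics/wrist0.png

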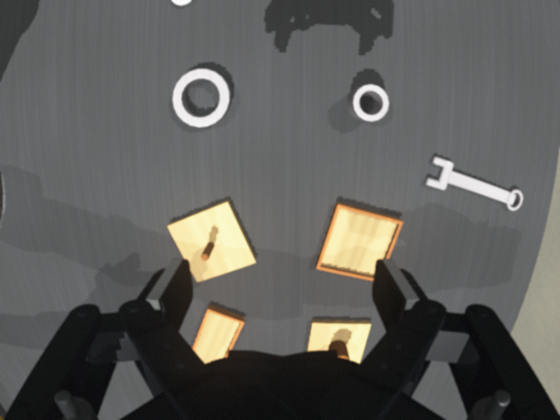

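```bash
cat > h.py <<'E'
from station import robot, fingers, vision, workorder, recognise
import cv2, numpy as np
from scipy.spatial.transform import Rotation as R
def P(c):
    k=vision.calibration(c); return np.array(k["mtx"]),np.array(k["extrinsics"])
def ray(c,px):
    K,E=P(c); d=np.linalg.inv(K)@[px[0],px[1],1]; d=E[:3,:3].T@(d*[1,-1,-1]); return -E[:3,:3].T@E[:3,3],d/np.linalg.norm(d)
def tri(rays):
    A=sum(np.eye(3)-np.outer(d,d) for o,d in rays); b=sum((np.eye(3)-np.outer(d,d))@o for o,d in rays)
    return np.linalg.solve(A,b)
def wrist(name=None):
    "-> image, world pose of camera (4x4)"
    T=np.eye(4); T[:3,3]=robot.current_tool_pos(); T[:3,:3]=R.from_euler("xyz",robot.current_eef_rot(),degrees=True).as_matrix()
    im=vision.grab_frame("wrist")[:,:,::-1].copy(); k=vision.calibration("wrist")
    if name: cv2.imwrite(f"pics/{name}.png",im)
    return im,T@np.array(k["T_tool_cam"])
KW=np.array(vision.calibration("wrist")["mtx"])
def wproj(C,X):
    X=np.asarray(X,float); p=(X-C[:3,3])@C[:3,:3]*[1,-1,-1]
    s=np.hypot(p[...,0],p[...,1]); r=np.arctan2(s,p[...,2])*KW[0,0]/np.maximum(s,1e-9)
    return np.stack([p[...,0]*r+KW[0,2],p[...,1]*r+KW[1,2]],-1)
def wray(C,px):
    u=(np.array(px)-KW[:2,2])/KW[0,0]; t=np.linalg.norm(u); d=np.r_[u/max(t,1e-9)*np.sin(t),np.cos(t)]*[1,-1,-1]
    return C[:3,3],C[:3,:3]@d
S=1000. # ortho px per m; picture up = +x, left = +y
def ortho(im,C,h,c,w):
    "bird's view of plane z=h, centre c, half width w"
    g=np.arange(-w,w,1/S); x,y=np.meshgrid(c[0]-g,c[1]-g,indexing="ij")
    m=wproj(C,np.stack([x,y,np.full_like(x,h)],-1)).astype(np.float32)
    return cv2.remap(im,m[...,0],m[...,1],cv2.INTER_LINEAR)
def o2w(p,c,w): return np.array([c[0]+w-p[1]/S,c[1]+w-p[0]/S])
E
python3 - <<'E'
from h import *
pts=dict(ring=((292,185),(301,251)),sleeve=((341,220),(232,233)),cover=((384,190),(210,289)),link=((334,157),(290,306)),thick=((227,296),(271,171)),thin=((241,217),(314,210)),sq=((289,260),(251,199)),long=((181,247),(328,179)),oil=((142,312),(296,131)),tin=((407,141),(209,359)))
for n,(a,b) in pts.items():print(n,tri([ray("scene",a),ray("side",b)]).round(3))
for p in [(.5,0,.33),(.5,.1,.33),(.45,-.2,.33),(.55,-.25,.33),(.5,.3,.33),(.6,-.3,.3)]:
    for y in (90,-90):
        q=robot.inverse_kinematics(p,[180,0,y]); print(p,y,None if q is None else np.round(q))
E
```

```text
ring [0.459 0.089 0.007]
sleeve [0.644 0.086 0.021]
cover [0.633 0.261 0.005]
link [0.448 0.26  0.004]
thick [ 0.632 -0.254  0.005]
thin [ 0.459 -0.086  0.004]
sq [ 0.647 -0.086  0.007]
long [ 0.444 -0.256  0.005]
oil [ 0.59  -0.426  0.071]
tin [0.56  0.438 0.036]
(0.5, 0, 0.33) 90 [-3. 10.  1. 80. -0. 90. -2.]
(0.5, 0, 0.33) -90 [ 17.  11. -23.  79.   4.  90. 174.]
(0.5, 0.1, 0.33) 90 [-11.  11.  -2.  78.   0.  90. -14.]
(0.5, 0.1, 0.33) -90 [  8.  13. -27.  78.   6.  91. 162.]
(0.45, -0.2, 0.33) 90 [15.  9.  8. 81. -1. 90. 23.]
(0.45, -0.2, 0.33) -90 [ -28.   14.   64.   83.  -13.   91. -145.]
(0.55, -0.25, 0.33) 90 [18. 23.  8. 62. -3. 94. 25.]
(0.55, -0.25, 0.33) -90 [ -11.   33.   64.   64.  -30.   99. -136.]
(0.5, 0.3, 0.33) 90 [-28.  21.  -7.  66.   3.  93. -35.]
(0.5, 0.3, 0.33) -90 [-11.  24. -34.  65.  13.  95. 138.]
(0.6, -0.3, 0.3) 90 [20. 33.  9. 53. -5. 95. 28.]
(0.6, -0.3, 0.3) -90 [  -2.   42.   64.   54.  -38.  102. -134.]
```

Run:
```python
from h import *
import pickle
V=[]
for i,y in enumerate((.1,-.06,-.22,-.37)):
    robot.move_to([.55,y,.30],[180,0,90]); robot.pause(.15); V.append(wrist())
    if i in(0,2): cv2.imwrite(f"pics/v{i}.png",V[-1][0])
pickle.dump(V,open("V.pkl","wb")); print(robot.current_time_s())
pts=dict(ring=[.459,.089],sleeve=[.644,.086],cover=[.633,.261],link=[.448,.26],thick=[.632,-.254],thin=[.459,-.086],sq=[.647,-.086],long=[.444,-.256])
rows=[]
for n,c in pts.items():
    best=sorted(range(4),key=lambda i:abs(wproj(V[i][1],[*c,.02])[1]-150))[:2]
    print(n,best,[wproj(V[i][1],[*c,.02]).round().tolist() for i in best])
    rows.append(np.vstack([ortho(*V[i],0.01,c,.075) for i in best]))
cv2.imwrite("pics/orth.png",cv2.resize(np.vstack([np.hstack(rows[:4]),np.hstack(rows[4:])]),(600,600)))
```

```text
4.5667
ring [0, 1] [[218.0, 168.0], [215.0, 57.0]]
sleeve [0, 1] [[350.0, 169.0], [352.0, 59.0]]
cover [0, 1] [[344.0, 44.0], [342.0, -54.0]]
link [0, 1] [[207.0, 46.0], [211.0, -52.0]]
thick [2, 3] [[339.0, 187.0], [342.0, 80.0]]
thin [1, 2] [[218.0, 181.0], [215.0, 68.0]]
sq [1, 2] [[350.0, 182.0], [353.0, 68.0]]
long [2, 3] [[207.0, 188.0], [203.0, 82.0]]
```

View pics/orth.png

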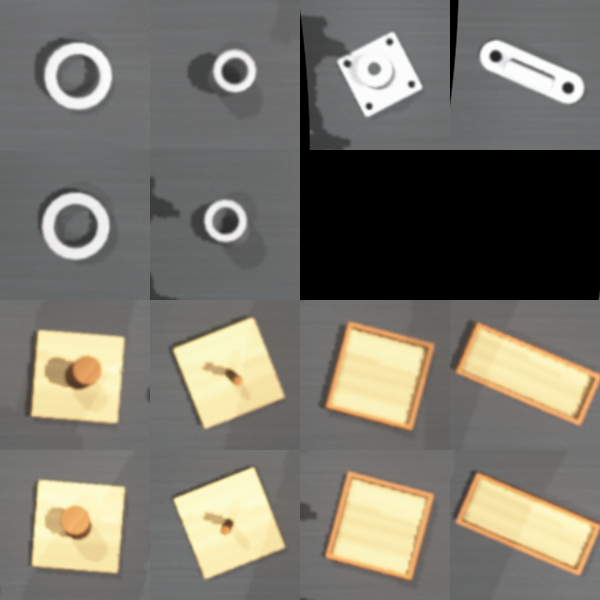

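Run:
```python
from h import *
import pickle
V=pickle.load(open("V.pkl","rb"))
for y in (.2,.27):
    robot.move_to([.54,y,.30],[180,0,90]); robot.pause(.15); V.append(wrist())
pickle.dump(V,open("V.pkl","wb")); print(robot.current_time_s())
pts=dict(ring=[.459,.089],sleeve=[.644,.086],cover=[.633,.261],link=[.448,.26],thick=[.632,-.254],thin=[.459,-.086],sq=[.647,-.086],long=[.444,-.256])
H=dict(ring=.018,sleeve=.036,cover=.008,link=.006,thick=.01,thin=.01,sq=.012,long=.012)
w=.09; tiles=[]
for n,c in pts.items():
    res=[]
    vis=[i for i in range(6) if 40<wproj(V[i][1],[*c,.02])[1]<235]
    for i in vis:
        o=ortho(*V[i],H[n],c,w); hsv=cv2.cvtColor(o,cv2.COLOR_BGR2HSV)
        m=((hsv[...,1]>70)&(hsv[...,2]>90) if n in("thick","thin","sq","long") else (hsv[...,2]>165)).astype(np.uint8)
        m=cv2.morphologyEx(m,cv2.MORPH_OPEN,np.ones((3,3)))
        cs,_=cv2.findContours(m,cv2.RETR_EXTERNAL,cv2.CHAIN_APPROX_NONE)
        k=max(cs,key=cv2.contourArea); k=cv2.convexHull(k)
        if n in("ring","sleeve"): (p,sz,a)=cv2.fitEllipse(k)
        else: (p,sz,a)=cv2.minAreaRect(k)
        if sz[0]>sz[1]: sz=sz[::-1]; a-=90
        # a: direction of short side, deg clockwise from image x (rect); long side = +90
        xy=o2w(p,c,w); d=np.r_[xy,H[n]]-V[i][1][:3,3]; res.append((V[i][1][:3,3],d/np.linalg.norm(d)))
        print(n,i,xy.round(4),np.round(sz,1),round(a,1))
        cv2.polylines(o,[k],True,(0,0,255),1); cv2.circle(o,tuple(int(round(v)) for v in p),2,(255,0,0),-1); 
    tiles.append(o)
    if len(res)>1: print("   tri",tri(res).round(4))
cv2.imwrite("pics/fit.png",np.vstack([np.hstack(tiles[:4]),np.hstack(tiles[4:])]))
```

```text
7.4
ring 0 [0.46   0.0877] [65.8 65.9] 85.8
ring 1 [0.4598 0.0874] [65.1 65.7] 51.3
ring 4 [0.4599 0.088 ] [66.2 66.5] 93.4
   tri [0.4597 0.0875 0.017 ]
sleeve 0 [0.6429 0.0821] [39.6 40.2] 116.8
sleeve 1 [0.643  0.0817] [39.  39.7] 135.8
   tri [0.6432 0.0819 0.0349]
cover 0 [0.6346 0.257 ] [65.5 65.7] -27.5
cover 4 [0.6346 0.2573] [65.5 65.7] -27.5
cover 5 [0.6346 0.2575] [65.7 66. ] 62.4
   tri [0.6348 0.2572 0.0068]
link 0 [0.4505 0.2541] [ 32.7 111.6] -66.3
link 4 [0.4505 0.2543] [ 32.6 111.2] -66.3
link 5 [0.4505 0.2543] [ 33.1 112. ] -66.5
   tri [0.4503 0.2542 0.0054]
thick 2 [ 0.6305 -0.2555] [88.1 89.1] -85.5
thick 3 [ 0.6198 -0.2556] [66.2 88.5] -85.3
   tri [ 0.6249 -0.2553  0.0114]
thin 1 [ 0.4528 -0.0924] [70.6 88.7] 68.8
thin 2 [ 0.4441 -0.0804] [57.1 63. ] -21.0
   tri [ 0.4559 -0.0849  0.0433]
sq 1 [ 0.6459 -0.09  ] [92.2 92.4] -75.1
sq 2 [ 0.6461 -0.0904] [91.6 92.2] -75.1
   tri [ 0.6462 -0.0903  0.0111]
long 2 [ 0.4461 -0.2584] [ 57.5 138.3] -66.8
long 3 [ 0.4464 -0.2589] [ 57.9 137.5] -66.8
   tri [ 0.4459 -0.2588  0.0103]
```

View pics/fit.png

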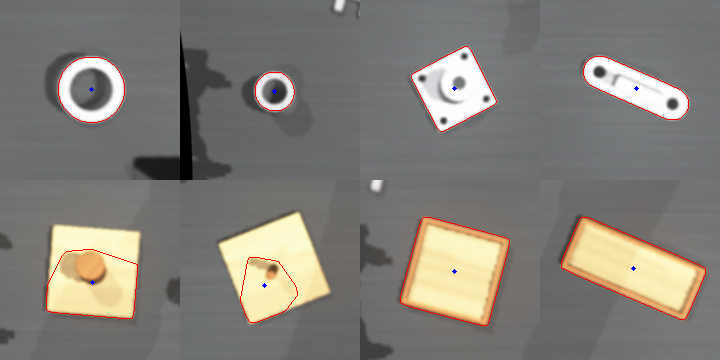

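```bash
cat >> h.py <<'E'
def pick(xy,yaw,z,op,force=50,probe=False):
    o=[180,0,yaw]; robot.move_to([*xy,.15],o); fingers.gripper_to(op)
    robot.line_to([*xy,z+.025],o,.25)
    hit=robot.line_to([*xy,z],o,.05,f_stop=6)
    zz=robot.current_tool_pos()[2]
    if hit: robot.line_to([*xy,zz+.003],o,.05)
    print("descend hit",hit,round(zz,4)); fingers.gripper_to(0,force)
    print("gap mm",round(robot.current_finger_gap()*85,1),"F",round(float(robot.current_gripper_force()),1),"tcp z",round(robot.current_tool_pos()[2],4))
    z0=robot.current_tool_pos()[2]
    robot.line_to([*xy,.16],o,.25); print("lifted gap",round(robot.current_finger_gap()*85,1),round(float(robot.current_gripper_force()),1)); return z0
def place(xy,yaw,z,op):
    "z: expected TCP height at rest"
    o=[180,0,yaw]; robot.move_to([*xy,.16],o)
    robot.line_to([*xy,z+.012],o,.2)
    hit=robot.line_to([*xy,z-.004],o,.03,f_stop=6); print("place hit",hit,"z",round(robot.current_tool_pos()[2],4),"expected",round(z,4))
    fingers.gripper_to(op); robot.line_to([*xy,.15],o,.25); print("t",robot.current_time_s())
E
python3 - <<'E'
from h import *
import pickle
V=pickle.load(open("V.pkl","rb")); w=.09
print("tip",robot.tip_reach)
for n,c in dict(thick=[.632,-.254],thin=[.459,-.086]).items():
    res=[]
    for i in ((2,3) if n=="thick" else (1,2)):
        o=ortho(*V[i],.01,c,w); hsv=cv2.cvtColor(o,cv2.COLOR_BGR2HSV)
        m=((hsv[...,1]>45)&(hsv[...,2]>60)).astype(np.uint8)
        m=cv2.morphologyEx(m,cv2.MORPH_OPEN,np.ones((5,5)))
        cs,_=cv2.findContours(m,cv2.RETR_EXTERNAL,cv2.CHAIN_APPROX_NONE); k=max(cs,key=cv2.contourArea)
        p,sz,a=cv2.minAreaRect(k); xy=o2w(p,c,w); d=np.r_[xy,.01]-V[i][1][:3,3]; res.append((V[i][1][:3,3],d/np.linalg.norm(d)))
        print(n,i,xy.round(4),np.round(sz,1),round(a,1))
    print(tri(res).round(4))
pick([.4598,.0877],90,.012,.92)
E
```

```text
tip 0.017
thick 2 [ 0.6307 -0.2556] [91.3 90.2] 4.6
thick 3 [ 0.6307 -0.2565] [90.7 89.7] 4.7
[ 0.6312 -0.2563  0.0072]
thin 1 [ 0.4618 -0.0891] [91.6 90.6] 68.4
thin 2 [ 0.4618 -0.0901] [90.4 90. ] 68.4
[ 0.4613 -0.0898  0.0074]
descend hit False 0.0119
gap mm -0.1 F 0.0 tcp z 0.012
lifted gap 0.0 0.0
```

Run:
```python
from h import *
robot.move_to([.46,.0,.24],[180,0,90]); robot.pause(.1)
im,C=wrist("miss"); print(wproj(C,[.4598,.0877,.018]),C[:3,3].round(3)); cv2.imwrite("pics/side1.png",vision.grab_frame("side")[150:330,150:400,::-1])
```

```text
[284.21124815  97.32749952] [0.459 0.076 0.402]
```

View pics/miss.png

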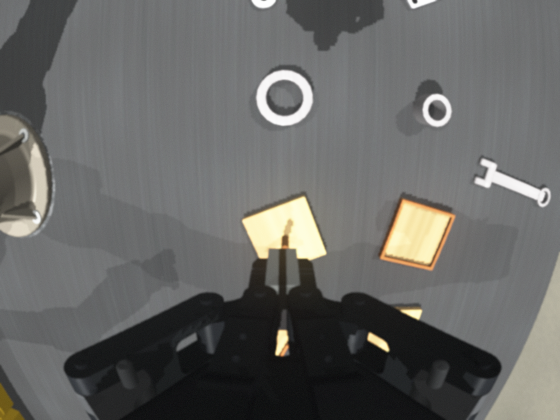

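Run:
```python
from h import *
pick([.4598,.0877],90,-.006,.95)
cv2.imwrite("pics/ring1.png",cv2.resize(vision.grab_frame("side")[20:300,150:450,::-1],None,fx=2,fy=2))
print(robot.current_time_s())
```

```text
descend hit False -0.0062
gap mm -0.1 F 0.0 tcp z -0.0063
lifted gap 0.2 0.0
16.3167
```

View pics/ring1.png

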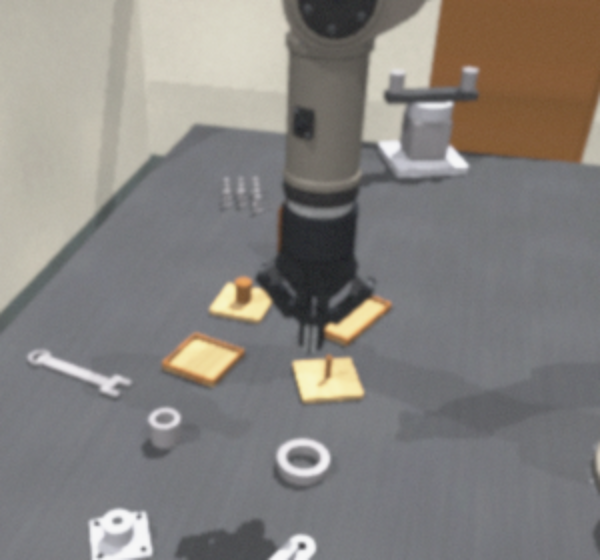

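Run:
```python
from h import *
p=np.array(robot.current_tool_pos()); print(p,robot.current_eef_rot(),robot.current_contact_force(), np.round(robot.current_joint_positions(),2), robot.current_finger_gap())
out=[]
for c in("scene","side"):
    im=vision.grab_frame(c)[:,:,::-1].copy(); K,E=P(c)
    def pr(X):
        q=(E@np.r_[X,1])[:3]*[1,-1,-1]; q=K@q; return q[:2]/q[2]
    print(c,pr(p).round(1),pr(p-[0,0,.017]).round(1))
    t=pr(p-[0,0,.017]); x,y=int(t[0]),int(t[1]); q=im[y-60:y+60,x-60:x+60].copy()
    q=cv2.resize(q,None,fx=3.3,fy=3.3,interpolation=cv2.INTER_CUBIC); 
    for X,col in((p,(0,255,0)),(p-[0,0,.017],(0,0,255))):
        u=(pr(X)-[x-60,y-60])*3.3; cv2.circle(q,tuple(int(v) for v in u),3,col,-1)
    out.append(q)
cv2.imwrite("pics/tip.png",np.hstack(out))
```

```text
[0.45815956 0.08732476 0.15808252] [-1.79764390e+02  4.83641493e-02  9.00013470e+01] [-0.28252705 -0.22260031 -0.25634491] [ -8.03  10.63  -5.59 103.35   1.12  66.31 -13.98] 0.0005369499123615755
scene [291.7 140.8] [291.7 146.2]
side [305.  202.1] [304.6 208. ]
```

View pics/tip.png

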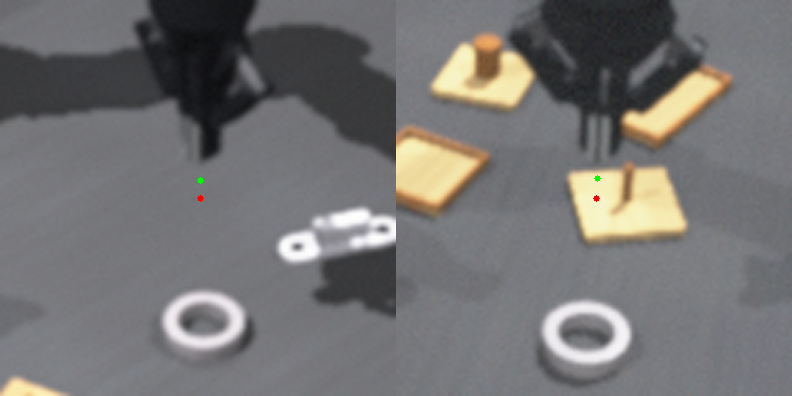

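The tips sit about 35 mm above where the reported TCP puts them. I'll triangulate the tip to get the real offset, then probe down to the bench to confirm it.

Run:
```python
from h import *
print("tip tri",tri([ray("scene",(291.6,133.9)),ray("side",(305.2,195.9))]).round(4))
# probe on free bench, shut then open
xy=[.55,.09]; o=[180,0,90]
robot.move_to([*xy,.06],o)
for op in (0,.4,.92):
    fingers.gripper_to(op); robot.line_to([*xy,.03],o,.15)
    hit=robot.line_to([*xy,-.055],o,.04,f_stop=5); p=np.array(robot.current_tool_pos())
    print(op,hit,p.round(4),np.round(robot.current_contact_force(),1)); robot.line_to([*xy,.06],o,.2)
print(robot.current_time_s())
```

```text
tip tri [0.4574 0.0891 0.1773]
0 True [ 0.5498  0.09   -0.0222] [0. 0. 4.]
0.4 True [ 0.55   0.09  -0.023] [-0.5 -0.7  5.7]
0.92 True [ 0.55    0.09   -0.0327] [-1.9 -0.   6.3]
24.9833
```

The probe agrees: with the fingers shut, the tips are 22 mm above the reported TCP. That's 39 mm off the stated reach, so I'll correct the heights by it.

Run:
```python
from h import *
z=pick([.4598,.0877],90,-.025,.92)
if robot.current_finger_gap()>.6:
    place([.6310,-.2560],90,z+.010,.92)
    robot.move_to([.631,-.36,.25],[180,0,90]); robot.pause(.1); wrist("ringplaced")
print(robot.current_time_s())
```

```text
descend hit False -0.0252
gap mm 64.1 F 54.1 tcp z -0.0241
lifted gap 63.8 55.5
place hit True z -0.0139 expected -0.0141
t 32.3167
33.1
```

View pics/ringplaced.png

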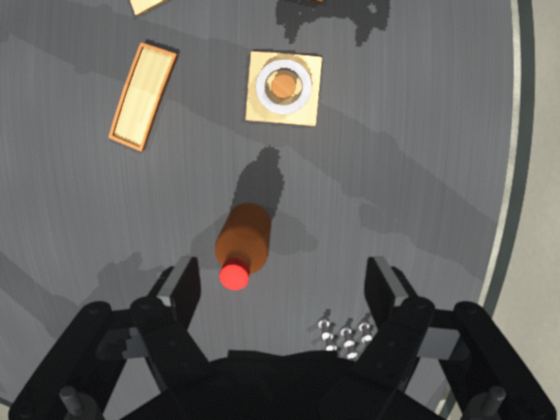

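The ring sits centred on the thick post at pixel (284, 88), and the bottle is untouched. Next are the sleeve, cover and link.

Run:
```python
from h import *
jobs=[("sleeve",[.6430,.0819],90,-.010,.65,[.4615,-.0897],90,.010,.40),
      ("cover",[.6347,.2573],117.5,-.011,.6,[.6461,-.0902],75.1,.006,.34),
      ("link",[.4504,.2542],66.3,-.0130,.4,[.4461,-.2586],66.8,.006,.12)]
for n,p,a,z,op,q,b,dz,mn in jobs:
    print(n); z0=pick(p,a,z,op)
    if robot.current_finger_gap()<mn: print("FAIL"); break
    place(q,b,z0+dz,op)
robot.move_to([.5,-.22,.3],[180,0,90]); robot.pause(.1); im,C=wrist()
a,Ca=im,C; robot.move_to([.5,-.32,.3],[180,0,90]); robot.pause(.1); im2,C2=wrist()
cv2.imwrite("pics/done.png",np.hstack([ortho(a,Ca,.01,(.55,-.15),.2),ortho(im2,C2,.01,(.55,-.2),.2)])); print(robot.current_time_s())
```

```text
sleeve
descend hit False -0.0102
gap mm 38.0 F 50.8 tcp z -0.0094
lifted gap 37.7 50.5
place hit True z 0.0005 expected 0.0006
t 40.975
cover
descend hit False -0.0112
gap mm 32.4 F 50.2 tcp z -0.0103
lifted gap 32.2 50.0
place hit True z -0.0044 expected -0.0043
t 48.8833
link
descend hit False -0.0132
gap mm 12.7 F 51.3 tcp z -0.0126
lifted gap 12.5 50.9
place hit True z -0.0066 expected -0.0066
t 57.5167
59.0
```

View pics/done.png

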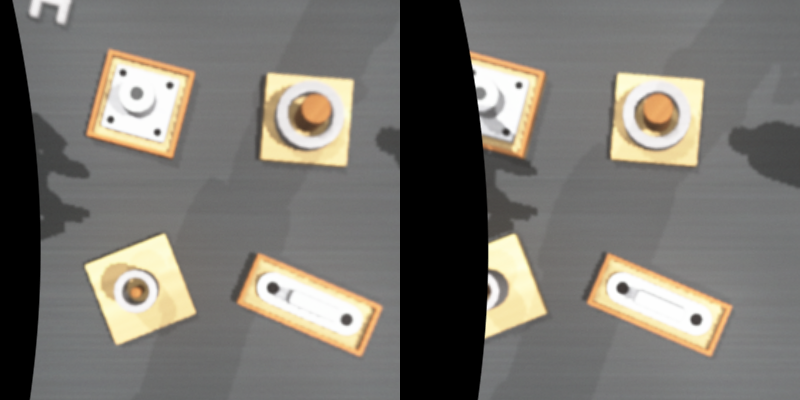

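All four parts are seated and centred in the left view: cover (140,103), ring (309,115), sleeve (136,290) and link (309,303). The arm is clear, so I'm handing the job in.

```bash
python3 -c "
from station import workorder
print(workorder.close_job())"
```

```text
the job is handed in; nothing more can be done
None
```

All four parts are released and centred on their holders with the bottle and tin left alone, and the job was handed in at about 59 s of the 104 s allowed; the hand-in call returned no verdict.

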